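Nudge the shield cover onto its locating pins and clip it

TASK

The blue cover plate has been laid askew on the open aluminium shield housing and is riding up on the housing's two locating pins. With your fingertips nudge it sideways, without picking it up or tipping it, until its two holes drop over the pins and it lies flush on the rim; then push the red turn clip round by its peg until it stops over the cover's edge. Leave everything else on the desk where it is.

Things in the scene. Friction and masses are not known exactly. Their poses are not given: they have to be found in the camera images.
- housing: open machined-aluminium shield housing, 100 (x) x 142 (y) mm, on a dark steel carrier plate 195 x 190 x 12 mm, fixed to the desk. Flat rim 50 mm above the desk. Origin on the desk under the housing's middle; x the short way, towards the edge with the clip; y the long way; z up. One brass socket sticks out 16 mm from each short side, its top 34 mm above the desk; beside it only the clip and its post are taller
- seat (a point): middle of the housing's rim plane, 50 mm above the desk: the middle of the cover's underside comes here when the cover is home. Home, the cover overhangs the housing by 4 mm all round, its top is 55 mm above the desk and the pins stand 2 mm proud of it
- pin_left (a point): top of one steel locating pin, at x = +20, y = +45 mm of the housing on a partition wall level with the rim: 8 mm diameter, 7 mm above the rim, of which the upper 4 mm taper to a 3 mm wide tip, so that a hole within about 3 mm is drawn in
- pin_right (a point): top of the other, identical pin, at x = +20, y = -45 mm of the housing
- cover: blue flat aluminium plate 108 (x) x 150 (y) x 5 mm, about 0.2 kg; 10 mm through holes at x = +20, y = +45 and -45 mm. Origin mid-underside, axes as the housing's when home. Starts 14 to 30 mm off towards the housing's -x, up to 18 mm off along y, turned up to 0.14 rad; rests on both pin tips and the rim's -x edge, tilted about 0.1 rad: underside from the rim's height at -x to 9 mm above it at +x
- clip (a joint): red turn clip on a post outside the middle of the housing's +x edge, turning about the vertical; about 1 N at the peg turns it, and it stays where left. 0: arm along the housing's +y, beside the cover's place; grows counter-clockwise from above to the stop at 1.57, arm to -x over the cover. Starts -0.3 to 0. Arm 14 mm wide, 44 long, 58 to 64 mm above the desk: 3 mm over a seated cover
- clip_pivot (a point): axis of the turn clip, at x = +76, y = 0 mm of the housing, 64 mm above the desk (top of the arm); the post below is 14 mm across, the clip's hub 18 mm
- clip_peg (a point): the red peg near the free end of the clip's arm, 38 mm from the pivot axis: an upright cylinder 10 mm across that rises to 82 mm above the desk; this point is on its axis, 73 mm above the desk
- amplifier: small grey aluminium amplifier box, 62 x 85 x 28 mm, with two brass sockets; loose, to be left alone. Origin under its middle
- adapter: steel and brass coaxial adapter standing on end, 21 mm across, 44 mm tall; loose, to be left alone. Origin under its middle
- attenuator: grey stepped-barrel attenuator standing on end, 32 mm across, 58 mm tall; loose, to be left alone. Origin under its middle
- screwdriver: yellow-handled screwdriver lying down, 170 mm long; loose, to be left alone. Origin under it, near the middle
- mug: blue ceramic mug, 80 mm across, 92 mm tall; loose, to be left alone. Origin under its middle
- mouse: black computer mouse, 100 x 58 x 34 mm; loose, to be left alone. Origin under its middle
- screw_tray: blue plastic screw tray, 90 x 120 x 22 mm; loose, to be left alone. Origin under its middle
Things that resemble listed ones, but are neither listed nor needed, are in the scene too. There is more than one size of the cover; the one meant has the size given above.

How it is judged:
By the outcome, as a careful person would: the job done as asked, in the order asked, and still so for the second after the job is handed in, with the robot touching nothing.
It also fails if it takes over 72 s, if anything falls off the work surface, if the arm or the gripper's body presses on something with over 40 N, if the wrist force passes 120 N, or if a joint passes its speed limit or range.

ROBOT

A 7-joint arm with a two-finger parallel gripper is mounted at the origin on the work surface. World frame = base frame: x ahead of the robot, y to its left, z up, the work surface at z = 0. Lengths are in mm, angles in degrees, forces in N, time in s.
With the tool pointing down it reaches from about 350 to 900 mm from the base axis. Payload 7.2 kg.
Tool frame: the origin (TCP) lies on the mounting face of the last link; the fingertips stand 182 mm ahead of it and the grasp point (between the pads) lies 163 mm ahead of it; z points along the fingers, y is the direction in which the jaws open and shut (so a half turn about z gives the same grasp; the last joint's range is limited). The gripper opens to 88 mm and grips with 3 to 60 N. Pads are 20 mm wide; open, the fingers measure 115 mm over their backs; the gripper's body (75 mm by 178 mm) begins 61 mm behind the grasp point.
Start: joints at [63.873, 23.554, -0.728, 91.456, 0.321, 64.991, -4.71], TCP at [236.332, -578.593, 404.653] pointing down, gripper open.
Joint ranges: [-169.25, 169.25], [-16.82, 113.86], [-84.01, 82.57], [7.8, 145.47], [-59.2, 239.2], [7.22, 106.19], [-163.78, 163.78]. Speed limits (degrees/s): [136.94, 136.94, 172.46, 172.46, 180, 180, 180].

INTERFACE

Orientations are given as [roll, pitch, yaw] about the fixed x, y, z axes, in that order (R = Rz(yaw) Ry(pitch) Rx(roll)).
In Python, from plant import r, cams gives the robot as it stands. The module is installed in compiled form; this text tells all that it offers.
- The arm moves only by the tool step_arm, never from a script. Its argument "steps" is a list of rows, each a list of 4 numbers: the shift along the world's x, y, z in cm, then the turn about the world's z in degrees. In form: [[dx, dy, dz, twist], ...]. A call has 1 to 12 rows; each row is the pose to reach, as a shift and turn from the pose commanded when the call began; what a row does not reach only later rows make up. A row lasts 1/10 s, in which the tool goes at most 50 mm and 8.59 degrees, less where a joint would pass 70% of its speed; a pose out of reach is approached as far as the arm can. A call with a gripper value outside its range is refused whole. "hand" is the closure, from 0 (fully open) to 1 (shut), set as the call begins (left out, the last holds). The fingers move at their own pace and stop on an object; "newtons" is the grip in N (left out, the last holds). Time passes only in rows, so rows that repeat a pose let the fingers close. It gives the time, the measured TCP pose, the force and the opening at its end, in the units of the state.
- r.observe(): the state, without advancing time (a new reading comes with each control period).
- cams.capture(name): name is "scene" or "top"; returns the picture (400x640x3 uint8, red, green, blue); there is no depth.
- cams.calibration(name): a dict with "fovy" (degrees; the focal length in pixels is half the picture's height over the tangent of half this angle, whatever the lens; pixels are square), "cx", "cy" (the principal point, pixels), "dist_coeffs" ([k1, k2, p1, p2, k3] as OpenCV has them; the pictures are not rectified), "R" (3x3) and "t" (3): a world point X has camera coordinates R X + t. Camera axes: x right, y down, z forward; pixel columns grow to the right and rows downward; lengths in mm; the calibration is good to about 2 mm. A picture is of the moment at which its call begins. calibration takes no time and is no camera call.
- r.finish_job(): hands the job in, once; it reports no verdict.
The state is a dict: "t": time; "joint_pos": joint angles; "joint_vel": joint speeds; "joint_efforts": joint torques, N m; "tcp_pos": TCP position; "tcp_rot": TCP orientation; "contact_force": force on the tool from outside, world axes, zero at the start; "wrist_torque": the same for the moment, N m; "grip_width": opening from 0.0 (shut) to 1.0 (fully open).
Only numpy, scipy, OpenCV 4.12 (cv2) and the standard library are available. Lean on these libraries where they do the work, as an engineer would, in place of code of your own. Each camera call takes 0.05 s, during which the arm holds its last target.

## Working session

There is one attempt and no reset: what is moved stays moved. The work goes in short steps, Python scripts to look and compute and a tool call to move; the robot and the scene stay as the last step left them, time stands still between calls to the robot, and variables do not carry over. Pictures are saved under pics/ and viewed, and the job is handed in when it is done.

Besides the shell and the picture viewer there is one more tool, called after "Call:" as a command line: name --pt "numbers of a row" for each row, then --argument value for the rest. step_arm: Moves the arm, as the interface text tells. Its arguments: {"type":"object","properties":{"steps":{"type":"array","items":{"type":"array","items":{"type":"number"}}},"hand":{"type":"number"},"newtons":{"type":"number"}},"required":["steps"]}

```bash
mkdir -p pics; cat > h.py <<'E'
import numpy as np, cv2
from plant import r, cams
def K(n):
    c=cams.calibration(n); f=200/np.tan(np.radians(c["fovy"])/2)
    return np.array([[f,0,c["cx"]],[0,f,c["cy"]],[0,0,1.]]),np.array(c["dist_coeffs"],float),np.array(c["R"],float),np.array(c["t"],float)
def ray(n,uv,z):
    k,d,R,t=K(n); out=[]
    uv=np.array(uv,float).reshape(-1,2); z=np.broadcast_to(z,len(uv))
    p=cv2.undistortPoints(uv.reshape(-1,1,2),k,d).reshape(-1,2)
    o=-R.T@t
    for q,zz in zip(p,z):
        v=R.T@np.array([q[0],q[1],1]); out.append(o+v*(zz-o[2])/v[2])
    return np.array(out)
def proj(n,X):
    k,d,R,t=K(n)
    return cv2.projectPoints(np.array(X,float).reshape(-1,3),cv2.Rodrigues(R)[0],t,k,d)[0].reshape(-1,2)
def snap(n,f,crop=None,s=1):
    im=cams.capture(n)[:,:,::-1].copy(); cv2.imwrite('pics/raw_'+f,im)
    if crop: x0,y0,x1,y1=crop; im=cv2.resize(im[y0:y1,x0:x1],None,fx=s,fy=s,interpolation=cv2.INTER_CUBIC)
    cv2.imwrite('pics/'+f,im)
def crop(src,f,c,s):
    im=cv2.imread('pics/raw_'+src); x0,y0,x1,y1=c
    cv2.imwrite('pics/'+f,cv2.resize(im[y0:y1,x0:x1],None,fx=s,fy=s,interpolation=cv2.INTER_CUBIC))
E
python3 - <<'E'
from h import *
print(r.observe())
for n in("scene","top"):
    snap(n,n+'0.png'); k,d,R,t=K(n); print(n,k[0,0],k[:2,2],d,R.round(3).tolist(),t.round(1),-R.T@t)
E
```

```text
{'t': 0.0, 'joint_pos': array([63.87370802, 23.59932914, -0.7263657 , 91.50441846,  0.32172912,
       64.98940265, -4.71033396]), 'joint_vel': array([-0.00191491, -0.0469367 , -0.02620683, -0.1255419 , -0.06906569,
        0.03537045,  0.01396473]), 'joint_efforts': array([-4.16476578e-04, -5.87953556e+01,  6.41391445e-01, -2.91076827e+01,
       -5.38636185e-02,  1.83973380e-02,  1.94902864e-04]), 'tcp_pos': array([ 236.21821573, -578.40704189,  403.81387441]), 'tcp_rot': array([-1.79909238e+02,  8.03838847e-03,  2.22180747e+01]), 'contact_force': array([0.1686477 , 0.00228964, 0.90220736]), 'wrist_torque': array([ 0.00556392, -0.0231232 ,  0.01291431]), 'grip_width': 1.0038484500845593}
scene 397.478017975618 [320.6754254  198.59382794] [-0.0791219  0.         0.         0.         0.       ] [[-0.244, 0.97, -0.014], [0.582, 0.135, -0.802], [-0.776, -0.204, -0.597]] [ 135.4 -265.9 1572.2] [1407.31101156  225.05249649  727.75703892]
top 455.04622387900054 [319.91290713 203.87139671] [-0.0208896  0.         0.         0.         0.       ] [[-0.017, -1.0, 0.01], [-0.984, 0.015, -0.176], [0.176, -0.013, -0.984]] [ -25.5  589.5 1554.5] [ 306.52811573  -14.54905712 1634.15526993]
```

View pics/scene0.png

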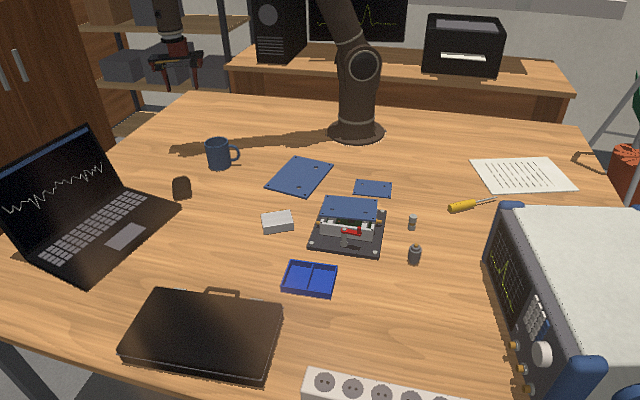

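View pics/top0.png

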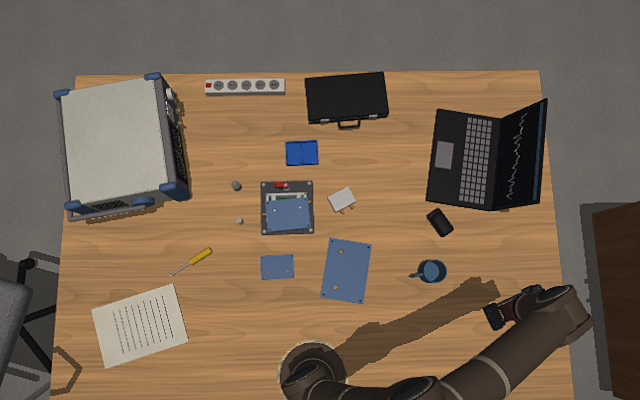

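```bash
python3 - <<'E'
from h import *
crop('top0.png','t0c.png',(250,170,325,245),8)
crop('scene0.png','s0c.png',(295,180,405,265),7)
E
```

```text
(no output)
```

View pics/t0c.png

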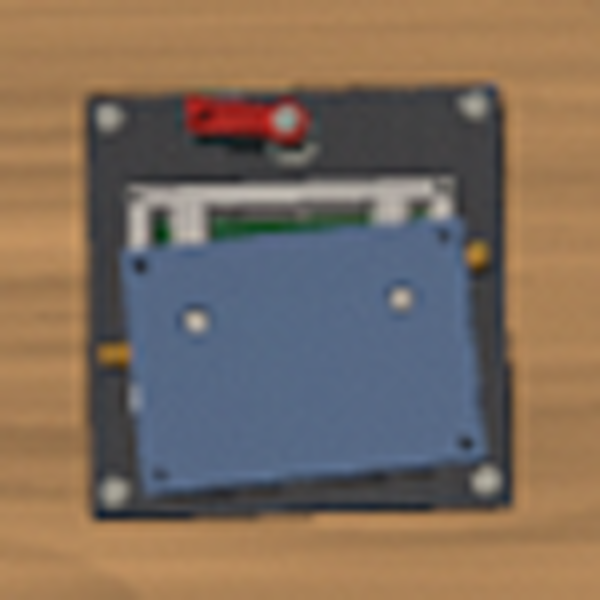

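View pics/s0c.png

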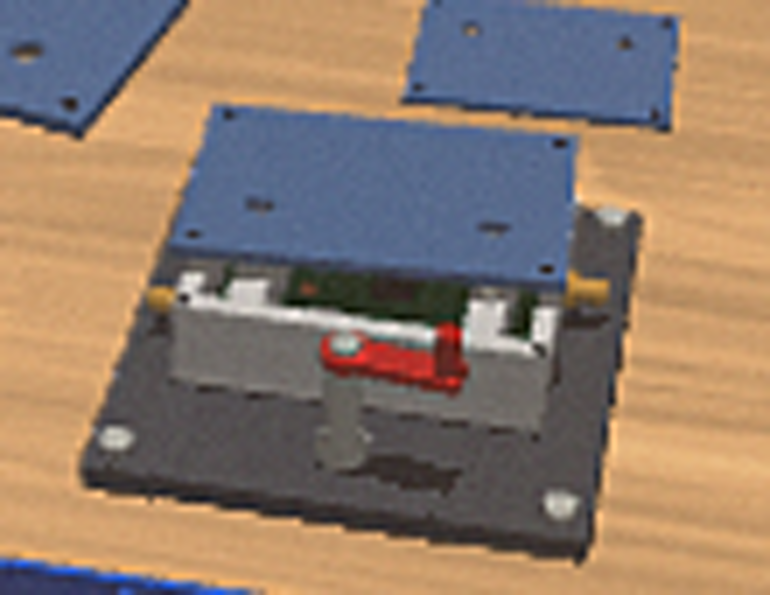

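```bash
python3 - <<'E'
from h import *
f=lambda L:[(250+(x+.5)/8-.5,170+(y+.5)/8-.5) for x,y in L]
g=lambda L:[(295+(x+.5)/7-.5,180+(y+.5)/7-.5) for x,y in L]
def show(n,uv,z,l):
    for a,b in zip(l,ray(n,uv,z)): print(n,a,b.round(1))
show('top',f([(128,190),(452,178),(287,120),(92,95),(495,85),(510,508),(97,518),(195,112)]),[50,50,64,12,12,12,12,82],['rim+y','rim-y','pivot','c1','c2','c3','c4','peg'])
show('top',f([(122,252),(458,218),(487,455),(150,492),(196,321),(400,297)]),[64,64,55,55,61,61],['cov++','+-','--','-+','h+','h-'])
show('scene',g([(172,300),(552,352),(346,343),(450,328)]),[50,50,64,82],['rim-y','rim+y','pivot','peg'])
show('scene',g([(580,137),(565,280),(170,243),(213,105),(260,205),(493,228)]),[55,64,64,55,61,61],['-+','++','+-','--','h-','h+'])
E
```

```text
top rim+y [630.5 156.8  50. ]
top rim-y [633.7  13.1  50. ]
top pivot [658.1  85.3  64. ]
top c1 [682.8 177.5  12. ]
top c2 [684.6  -6.4  12. ]
top c3 [490.4 -10.4  12. ]
top c4 [488.9 174.3  12. ]
top peg [658.2 124.3  82. ]
top cov++ [600.  157.8  64. ]
top +- [612.9  10.4  64. ]
top -- [509.   -0.8  55. ]
top -+ [495.1 146.2  55. ]
top h+ [569.3 125.7  61. ]
top h- [578.6  36.3  61. ]
scene rim-y [630.4  15.7  50. ]
scene rim+y [627.3 159.4  50. ]
scene pivot [655.4  87.4  64. ]
scene peg [659.5 125.4  82. ]
scene -+ [499.9 152.3  55. ]
scene ++ [601.9 159.7  64. ]
scene +- [614.1  11.   64. ]
scene -- [512.1   2.9  55. ]
scene h- [579.9  38.2  61. ]
scene h+ [573.5 128.3  61. ]
```

Call:
step_arm --pt "1.5 4.2 0 -1.5" --pt "3 8.4 0 -3" --pt "4.5 12.6 0 -4.5" --pt "6 16.8 0 -6" --pt "7.5 21 0 -7.5" --pt "9 25.2 0 -9" --pt "10.5 29.4 0 -10.5" --pt "12 33.6 0 -12" --pt "13.5 37.8 0 -13.5" --pt "15 42 0 -15" --pt "16.5 46.2 0 -16.5" --pt "18 50.4 0 -17.3" --hand 0

```text
t: 1.3
tcp_pos: [416.4, -72.8, 404.7]
tcp_rot: [180.0, -0.0, 4.8]
contact_force: [1.4, -0.1, 0.0]
grip_width: 1.002
```

Call:
step_arm --pt "1.6 4.8 0 0" --pt "3.2 9.7 -1 0" --pt "4.9 14.6 -4 0" --pt "4.9 14.6 -7 0" --pt "4.9 14.6 -10 0" --pt "4.9 14.6 -13 0" --pt "4.9 14.6 -15.5 0" --pt "4.9 14.6 -17 0" --pt "4.9 14.6 -17.8 0" --pt "4.9 14.6 -18 0" --pt "4.9 14.6 -18 0"

```text
t: 2.4
tcp_pos: [465.5, 71.5, 224.9]
tcp_rot: [-180.0, -0.0, 4.9]
contact_force: [-0.3, 0.1, -0.0]
grip_width: 1.002
```

```bash
python3 - <<'E'
from h import *
snap('scene','s1.png',(295,120,405,260),5); snap('top','t1.png',(240,170,340,270),6)
o=r.observe();print(o['tcp_pos'],o['contact_force'])
E
```

```text
[465.66439671  71.44831146 225.40765938] [-0.559348   -0.15689985  0.05775197]
```

View pics/s1.png

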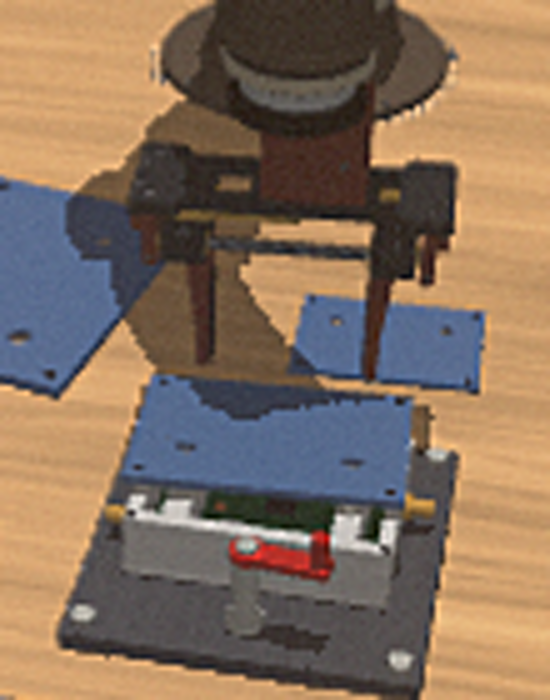

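View pics/t1.png

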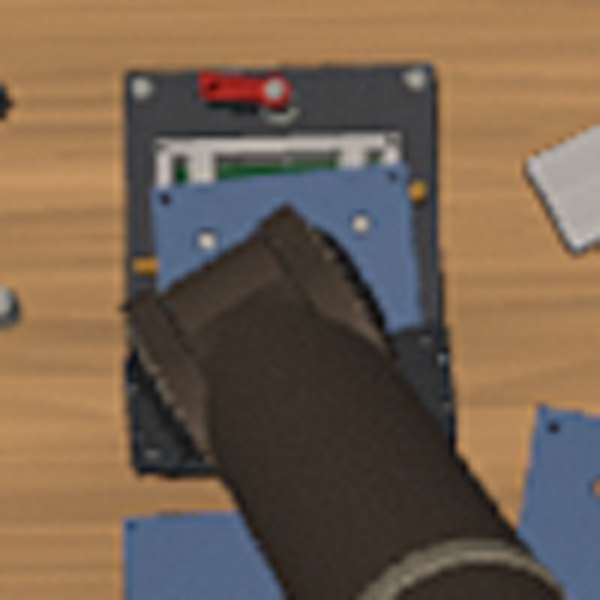

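Call:
step_arm --pt "0.8 0.1 0 0" --pt "1.6 0.2 0 0" --pt "2.0 0.2 0 0" --pt "2.3 0.2 0 0" --pt "2.5 0.2 0 0" --pt "2.6 0.2 0 0"

```text
t: 3.1
tcp_pos: [490.8, 73.4, 224.4]
tcp_rot: [180.0, 0.1, 4.9]
contact_force: [-4.0, 1.0, 2.5]
grip_width: 0.999
```

```bash
python3 - <<'E'
from h import *
snap('scene','s2.png',(300,165,400,260),7); snap('top','t2.png',(250,170,325,245),8)
o=r.observe();print(o['tcp_pos'],o['contact_force'])
E
```

```text
[490.77355531  73.44247374 224.43180226] [-3.29532263 -0.41718716  1.49836257]
```

View pics/s2.png

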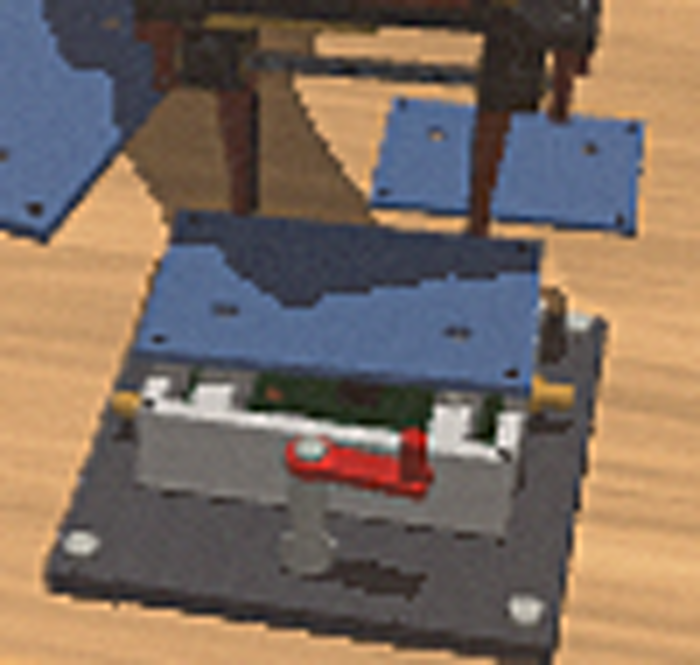

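View pics/t2.png

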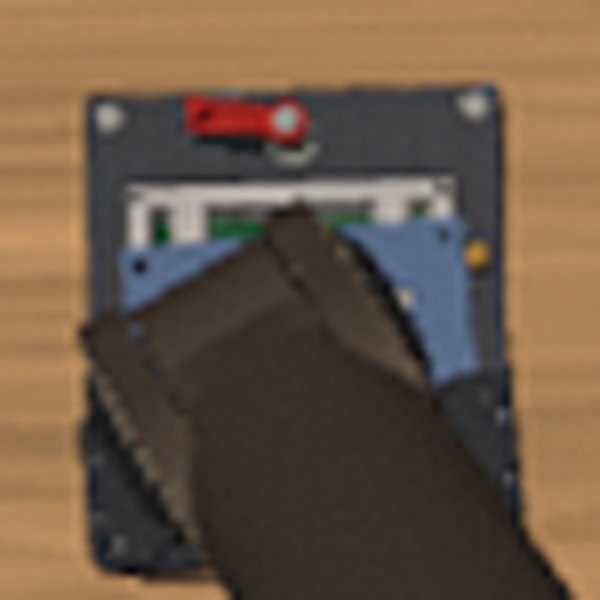

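Call:
step_arm --pt "0.12 0.04 0.02 -0.2" --pt "0.25 0.08 0.03 -0.4" --pt "0.37 0.12 0.05 -0.6" --pt "0.5 0.16 0.06 -0.8" --pt "0.62 0.2 0.08 -1.0" --pt "0.75 0.25 0.1 -1.2" --pt "0.87 0.3 0.11 -1.4" --pt "1.0 0.35 0.13 -1.6" --pt "1.12 0.4 0.15 -1.8" --pt "1.25 0.45 0.16 -2.0" --pt "1.37 0.5 0.18 -2.2"

```text
t: 4.3
tcp_pos: [505.2, 78.5, 226.5]
tcp_rot: [-180.0, -0.0, 2.7]
contact_force: [-1.9, -0.1, -0.7]
grip_width: 0.999
```

```bash
python3 - <<'E'
from h import *
snap('scene','s3.png',(300,165,400,260),7); snap('top','t3.png',(250,170,325,245),8)
o=r.observe();print(o['tcp_pos'],o['contact_force'])
E
```

```text
[505.30939735  78.519682   226.5276459 ] [-1.19612263 -0.64610127  0.30064437]
```

View pics/s3.png

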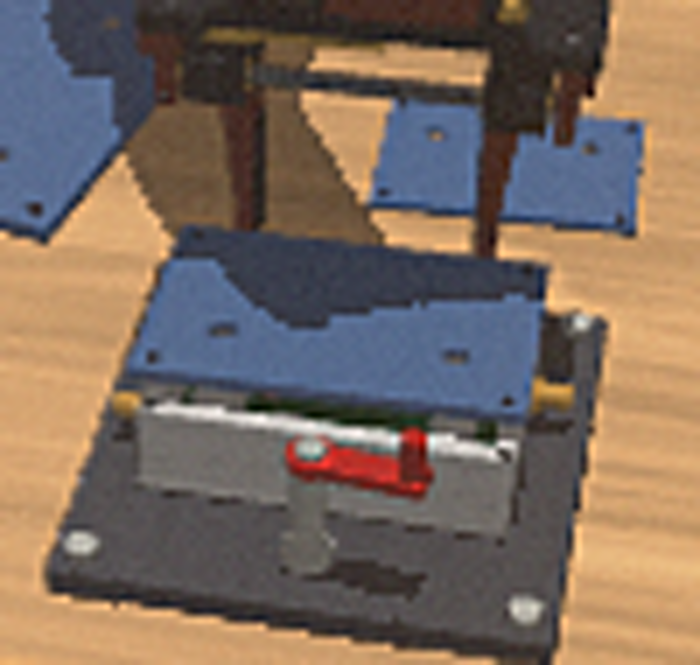

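View pics/t3.png

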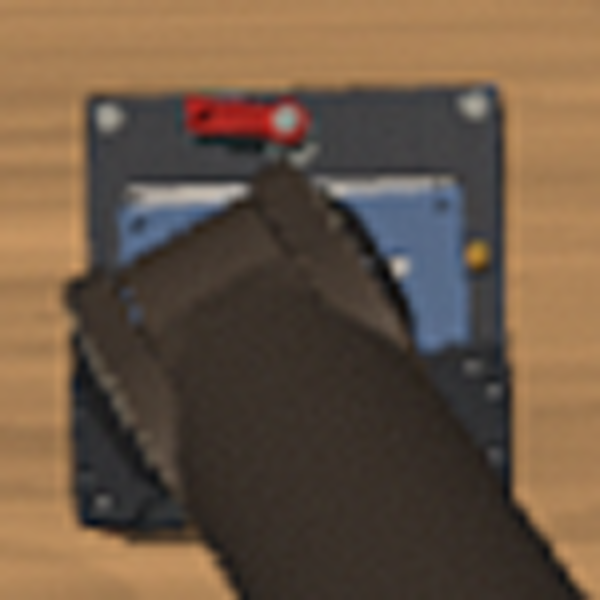

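```bash
cat > fit.py <<'E'
from h import *
H={'top':(582.1,83.9),'scene':(579.1,86.2)}; YAW=np.radians(1.1)
Rh=np.array([[np.cos(YAW),-np.sin(YAW)],[np.sin(YAW),np.cos(YAW)]])
M={'++':(54,75),'+-':(54,-75),'--':(-54,-75),'-+':(-54,75),'h+':(20,45),'h-':(20,-45)}
def fit(n,pts,off,s,tilt=0.1,verbose=True):
    P=[];Q=[]
    for k,(x,y) in pts.items():
        uv=(off[0]+(x+.5)/s-.5,off[1]+(y+.5)/s-.5); z=60
        for _ in range(20):
            X=ray(n,[uv],z)[0]; h=Rh.T@(X[:2]-H[n]); z=55+(h[0]+50)*tilt
        P.append(h);Q.append(M[k])
    P=np.array(P);Q=np.array(Q,float)
    a=P-P.mean(0);b=Q-Q.mean(0)
    th=np.arctan2((b[:,0]*a[:,1]-b[:,1]*a[:,0]).sum(),(a*b).sum())
    R=np.array([[np.cos(th),-np.sin(th)],[np.sin(th),np.cos(th)]])
    t=P.mean(0)-R@Q.mean(0)
    hm=R@[20,0]+t-[20,0]
    print(n,'cover org',t.round(1),'deg',np.degrees(th).round(2),'holemid err',hm.round(1),'hole+ err',(R@[20,45]+t-[20,45]).round(1),'hole-',(R@[20,-45]+t-[20,-45]).round(1));print('  res',dict(zip(pts,(P-(Q@R.T+t)).round(1).tolist())))
E
python3 - <<'E'
from fit import *
fit('top',{'++':(122,252),'+-':(458,218),'--':(487,455),'-+':(150,492),'h+':(196,321),'h-':(400,297)},(250,170),8)
fit('scene',{'-+':(580,137),'++':(565,280),'+-':(170,243),'--':(213,105),'h-':(260,205),'h+':(493,228)},(295,180),7)
fit('top',{'++':(120,207),'+-':(458,183),'h-':(401,265)},(250,170),8)
fit('scene',{'++':(527,407),'+-':(127,372),'--':(180,228),'-+':(548,268),'h-':(222,330),'h+':(456,355)},(300,165),7)
E
```

```text
top cover org [-27.7  -4.6] deg 4.45 holemid err [-27.8  -3. ] hole+ err [-31.3  -3.2] hole- [-24.3  -2.9]
  res {'++': [-0.6, -0.6], '+-': [-2.4, 1.1], '--': [1.3, 0.3], '-+': [2.0, -1.7], 'h+': [-0.4, 0.4], 'h-': [0.1, 0.4]}
scene cover org [-24.6  -4.6] deg 3.8 holemid err [-24.6  -3.2] hole+ err [-27.6  -3.3] hole- [-21.6  -3.1]
  res {'-+': [1.1, 0.7], '++': [-2.3, -0.9], '+-': [-1.6, -0.3], '--': [2.1, 0.4], 'h-': [0.1, -0.2], 'h+': [0.7, 0.3]}
top cover org [-11.8  -2.9] deg 2.28 holemid err [-11.9  -2.1] hole+ err [-13.7  -2.2] hole- [-10.1  -2.1]
  res {'++': [0.3, 0.0], '+-': [-0.2, 1.2], 'h-': [-0.1, -1.2]}
scene cover org [-8.9 -2.5] deg 2.79 holemid err [-8.9 -1.5] hole+ err [-11.1  -1.6] hole- [-6.7 -1.5]
  res {'++': [-4.7, -1.6], '+-': [0.5, -0.5], '--': [1.5, 1.4], '-+': [3.9, 0.9], 'h-': [-0.7, -0.1], 'h+': [-0.5, -0.1]}
```

Call:
step_arm --pt "0.1 0.05 0.01 -0.3" --pt "0.2 0.11 0.02 -0.6" --pt "0.3 0.16 0.03 -1.0" --pt "0.4 0.22 0.04 -1.3" --pt "0.5 0.28 0.05 -1.7" --pt "0.6 0.34 0.06 -2.0" --pt "0.7 0.4 0.07 -2.3"

```text
t: 5.1
tcp_pos: [512.1, 82.5, 227.2]
tcp_rot: [180.0, 0.0, 0.4]
contact_force: [-3.3, -0.6, 1.0]
grip_width: 1.0
```

```bash
python3 - <<'E'
from h import *
snap('scene','s4.png',(300,165,400,260),8); snap('top','t4.png',(250,170,325,245),8)
o=r.observe();print(o['tcp_pos'],o['contact_force'])
E
```

```text
[512.31269894  82.53501094 227.22678427] [-1.4923492  -1.1828862   0.89427156]
```

View pics/s4.png

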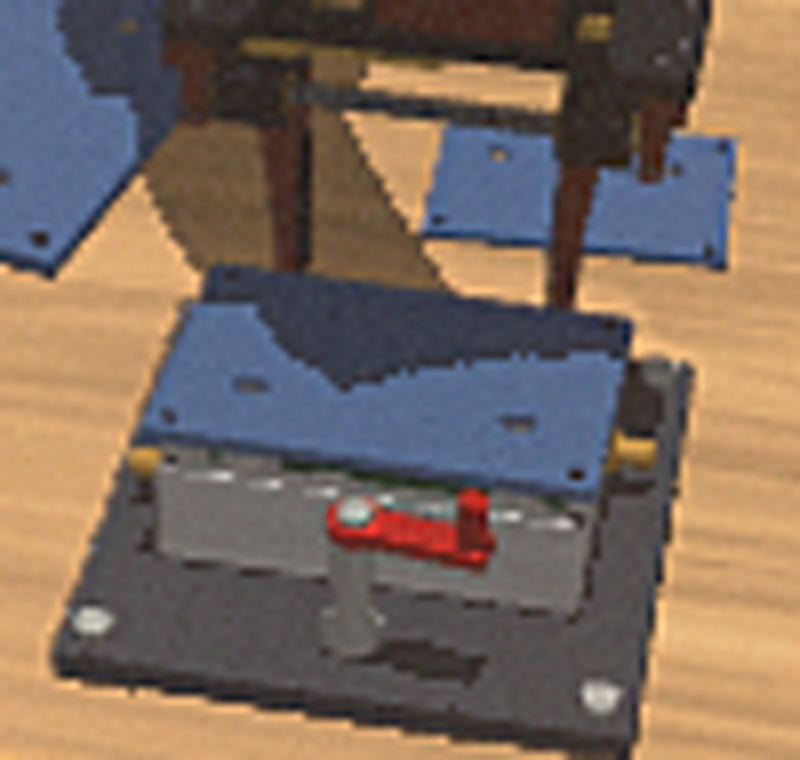

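View pics/t4.png

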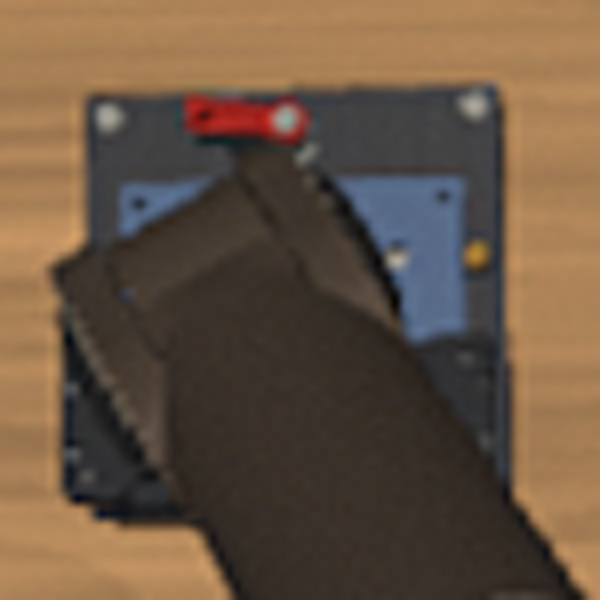

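```bash
python3 - <<'E'
from fit import *
fit('top',{'++':(121,186),'+-':(465,178),'h-':(398,258)},(250,170),8)
fit('scene',{'++':(600,487),'+-':(140,432),'--':(210,270),'-+':(632,323),'h-':(250,384),'h+':(516,424)},(300,165),8)
E
```

```text
top cover org [-6.3 -1.6] deg -0.63 holemid err [-6.3 -1.9] hole+ err [-5.8 -1.9] hole- [-6.8 -1.9]
  res {'++': [0.1, 0.7], '+-': [0.2, -0.5], 'h-': [-0.3, -0.3]}
scene cover org [-0.8 -1.4] deg 0.34 holemid err [-0.8 -1.2] hole+ err [-1.  -1.2] hole- [-0.5 -1.2]
  res {'++': [-3.7, 0.1], '+-': [-0.2, 0.0], '--': [2.6, 0.8], '-+': [3.1, 0.4], 'h-': [-2.5, -0.7], 'h+': [0.7, -0.7]}
```

Call:
step_arm --pt "0.05 0.03 0 0" --pt "0.1 0.06 0 0" --pt "0.15 0.09 0 0.1" --pt "0.2 0.12 0 0.2" --pt "0.25 0.15 0 0.3" --pt "0.3 0.17 0 0.3" --pt "0.35 0.19 0 0.3"

```text
t: 5.9
tcp_pos: [516.0, 84.6, 227.3]
tcp_rot: [-180.0, -0.1, 0.7]
contact_force: [-1.2, -0.5, 0.8]
grip_width: 1.0
```

```bash
python3 - <<'E'
from h import *
snap('scene','s5.png',(300,165,400,260),8); snap('top','t5.png',(250,170,325,245),8)
o=r.observe();print(o['tcp_pos'],o['contact_force'])
E
```

```text
[515.92535594  84.59846823 227.27960265] [ 0.44588024 -0.11054555 -1.15245442]
```

View pics/s5.png

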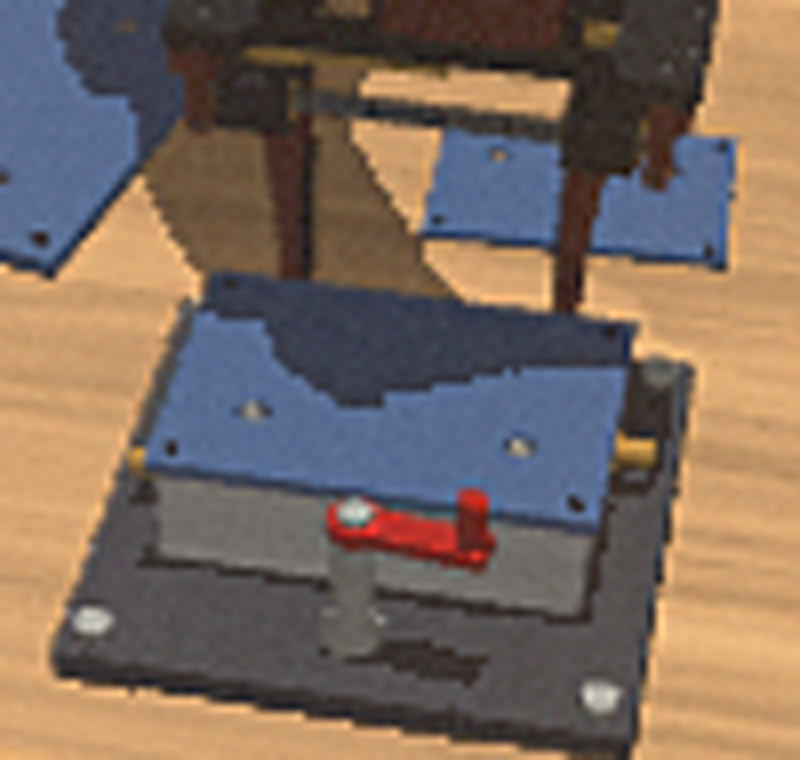

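View pics/t5.png

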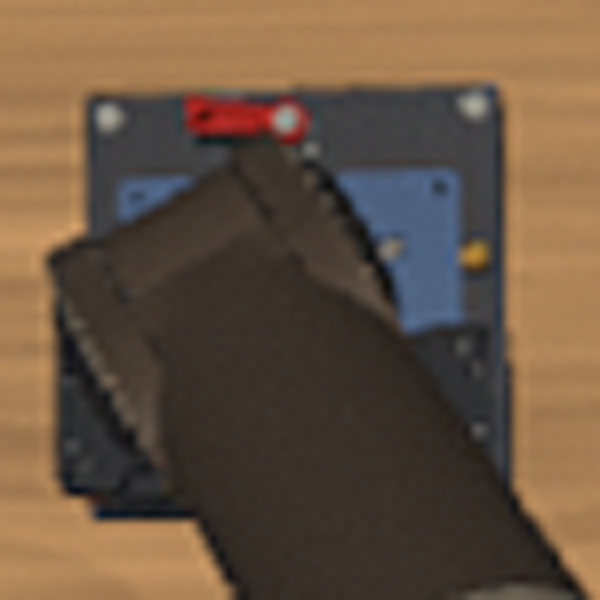

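Call:
step_arm --pt "-0.3 0 0 0" --pt "-1.0 0 0 0" --pt "-2.5 0 0 0" --pt "-4 0 1 0" --pt "-6 0 4 0" --pt "-8 0 8 0" --pt "-10 0 12 0" --pt "-12 0 14 0" --pt "-14 -3 14 0" --pt "-16 -7 14 0" --pt "-16 -11 14 0" --pt "-16 -15 14 0"

```text
t: 7.2
tcp_pos: [354.2, -66.9, 367.5]
tcp_rot: [179.9, -0.1, 0.8]
contact_force: [0.5, -0.2, 0.3]
grip_width: 0.999
```

```bash
python3 - <<'E'
from fit import *
snap('scene','s6.png',(300,165,400,260),8); snap('top','t6.png',(250,170,325,245),8)
o=r.observe();print(o['tcp_pos'],o['contact_force'],o['joint_pos'])
def W(n,x,y,z): return [*(Rh@[x,y]+H[n]),z]
for n,off in(('scene',(300,165)),('top',(250,170))):
    pts={k:W(n,*M[k],55) for k in M}; pts['p+']=W(n,20,45,57);pts['p-']=W(n,20,-45,57); pts['e+']=W(n,54,75,50);pts['e-']=W(n,54,-75,50)
    for k,v in pts.items(): print(n,k,((proj(n,[v])[0]-off+.5)*8-.5).round())
E
```

```text
[354.48936193 -69.3958405  367.16947692] [-0.15105717 -0.07135788 -0.23320166] [ 23.2357114    0.80615105 -19.81716587 126.37930765   0.44849279
  52.83579513 -86.48966968]
scene ++ [599. 521.]
scene +- [143. 458.]
scene -- [214. 266.]
scene -+ [636. 320.]
scene h+ [521. 442.]
scene h- [254. 406.]
scene p+ [521. 437.]
scene p- [254. 401.]
scene e+ [598. 532.]
scene e- [143. 469.]
top ++ [120. 179.]
top +- [459. 167.]
top -- [467. 409.]
top -+ [124. 421.]
top h+ [189. 252.]
top h- [393. 245.]
top p+ [189. 251.]
top p- [393. 244.]
top e+ [121. 181.]
top e- [459. 170.]
```

View pics/s6.png

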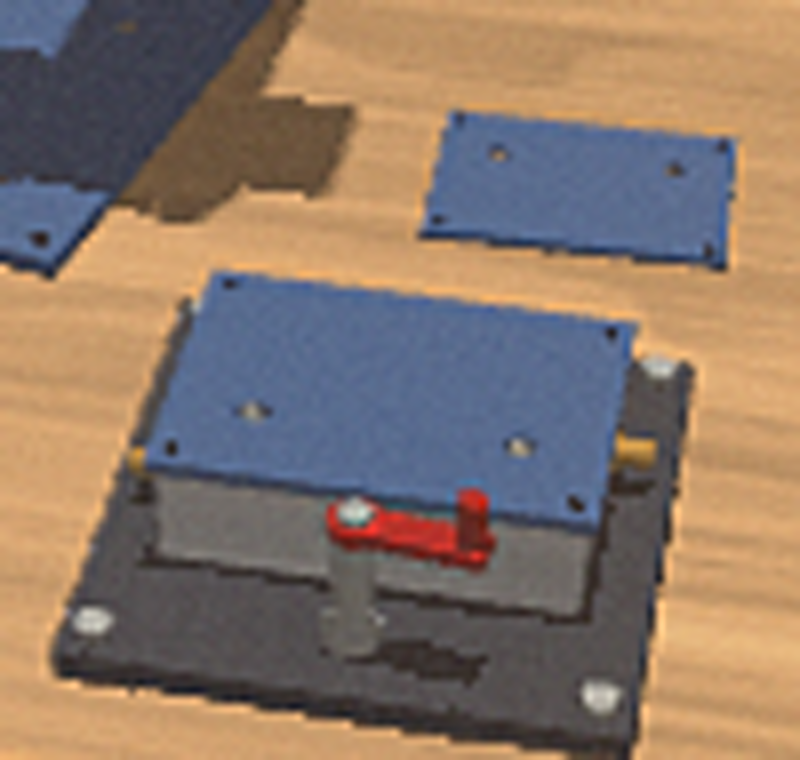

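View pics/t6.png

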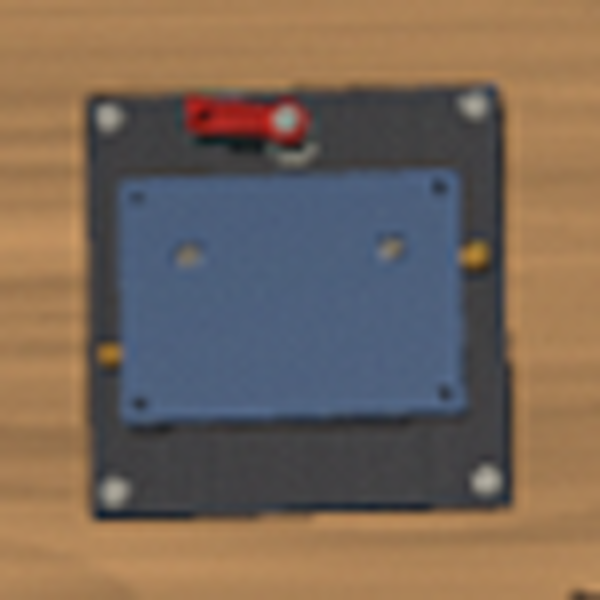

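Call:
step_arm --pt "3.3 2.2 0 5" --pt "6.6 4.4 0 10" --pt "9.9 6.6 0 15" --pt "13.2 8.8 0 20" --pt "16.5 11 0 25" --pt "19.8 13.2 0 30" --pt "23.1 15.4 0 35" --pt "26.4 17.6 0 40" --pt "29.7 19.8 0 44.3" --pt "33 22 0 44.3" --pt "33.2 22 0 44.3" --pt "33.2 22 0 44.3" --hand 1 --newtons 10

```text
t: 8.5
tcp_pos: [687.1, 155.8, 366.0]
tcp_rot: [-179.9, 0.1, 45.1]
contact_force: [-0.1, -0.4, 0.3]
grip_width: 0.004
```

Call:
step_arm --pt "0 0 -3 0" --pt "0 0 -6 0" --pt "0 0 -9 0" --pt "0 0 -10.8 0" --pt "0 0 -11.5 0" --pt "0 0 -11.5 0" --pt "0 0 -11.5 0"

```text
t: 9.2
tcp_pos: [687.9, 154.4, 253.7]
tcp_rot: [179.9, -0.1, 45.0]
contact_force: [0.5, -0.1, 0.5]
grip_width: 0.006
```

```bash
python3 - <<'E'
from h import *
snap('scene','s7.png',(300,165,400,260),8); snap('top','t7.png',(240,160,330,235),8)
o=r.observe();print(o['tcp_pos'],o['contact_force'])
E
```

```text
[688.01419295 154.45248406 253.91798987] [-0.37820657 -0.71239005  0.30706619]
```

View pics/s7.png

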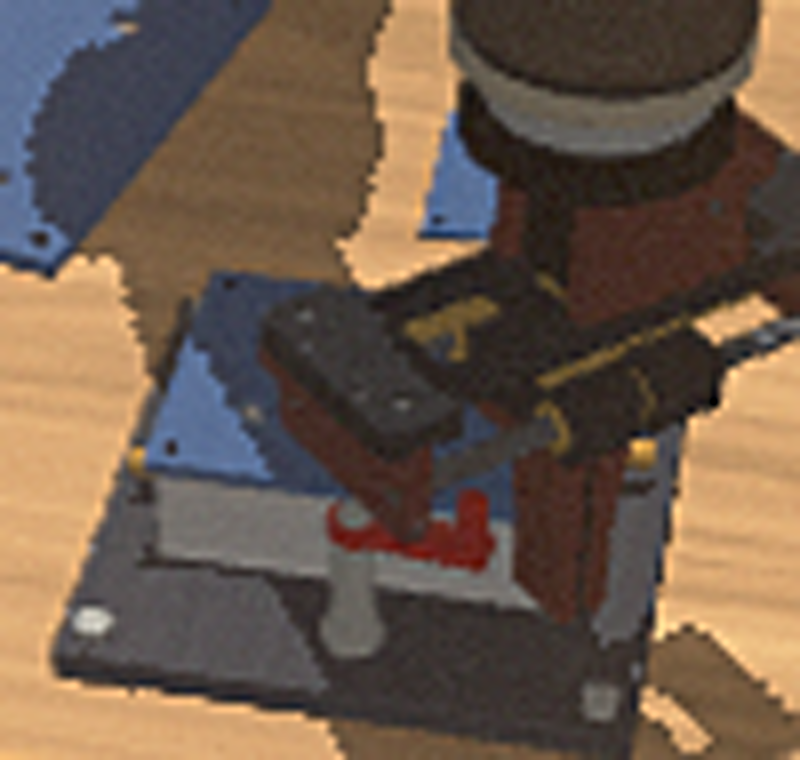

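View pics/t7.png

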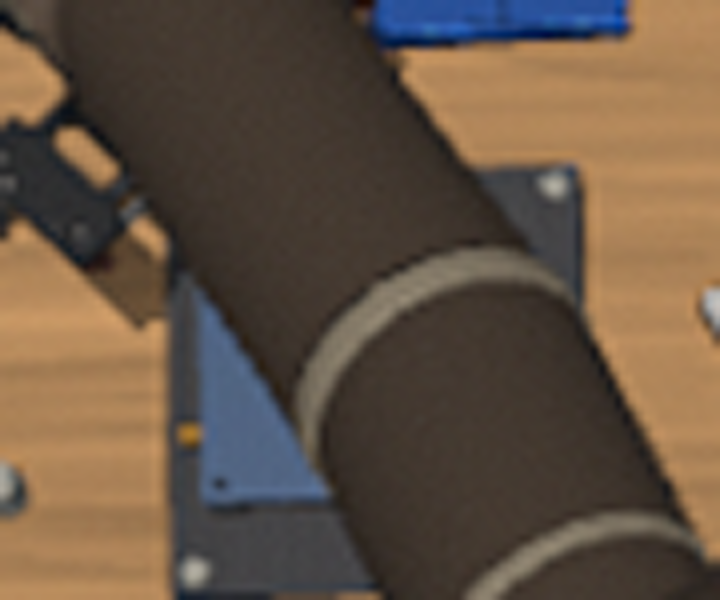

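```bash
python3 - <<'E'
from h import *
print((proj('scene',[[688,154.4,72],[659,125,82],[655.4,87.4,64]])-(300,165)+.5)*8-.5)
print(ray('scene',[(300+(473+.5)/8-.5,165+(497+.5)/8-.5)],82), ray('scene',[(300+(485+.5)/8-.5,165+(545+.5)/8-.5)],64))
E
```

```text
[[551.06119103 593.76991708]
 [473.24853712 493.73479893]
 [355.55142947 512.01325238]]
[[660.54916099 125.18917947  82.        ]] [[661.57936404 129.98250845  64.        ]]
```

Call:
step_arm --pt "-0.9 -0.9 -0.2 0" --pt "-1.5 -1.5 -0.2 0" --pt "-1.86 -1.9 -0.2 0" --pt "-2.2 -1.97 -0.2 0" --pt "-2.6 -2.02 -0.2 0" --pt "-3.04 -2.08 -0.2 0" --pt "-3.35 -2.2 -0.2 0" --pt "-3.65 -2.32 -0.2 0" --pt "-3.96 -2.46 -0.2 0" --pt "-4.25 -2.65 -0.2 0" --pt "-4.5 -2.85 -0.2 0" --pt "-4.75 -3.06 -0.2 0"

```text
t: 10.5
tcp_pos: [640.0, 123.1, 250.2]
tcp_rot: [180.0, 0.0, 45.0]
contact_force: [0.7, 0.3, -0.2]
grip_width: 0.005
```

```bash
python3 - <<'E'
from h import *
snap('scene','s8.png',(300,165,400,260),8)
o=r.observe();print(o['tcp_pos'],o['contact_force'])
E
```

```text
[639.67569724 122.78802121 250.13134386] [-0.77588937 -0.57545609 -0.36589319]
```

View pics/s8.png

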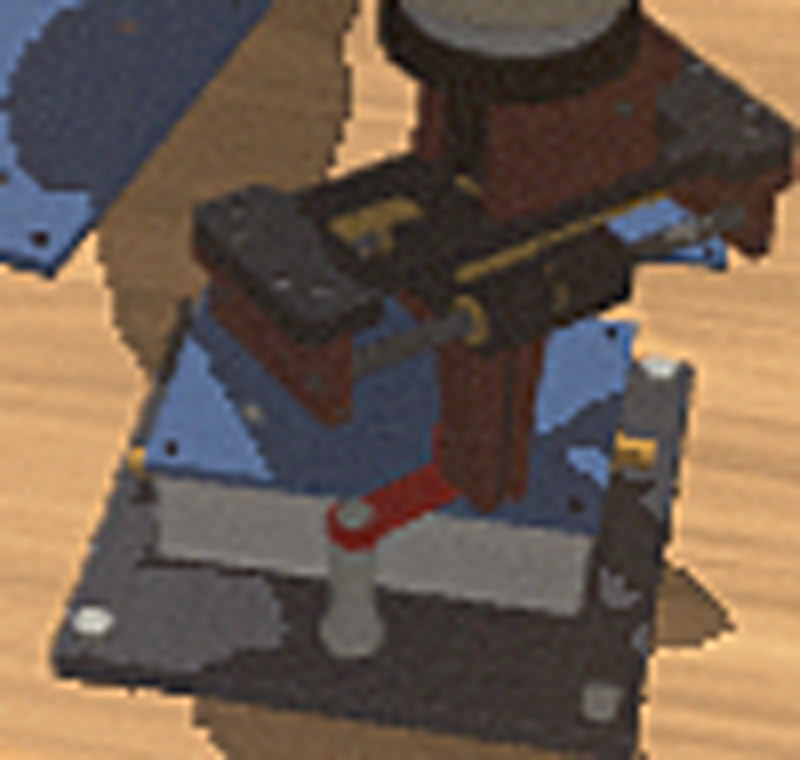

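Call:
step_arm --pt "-0.2 -0.25 0 0" --pt "-0.4 -0.5 0 0" --pt "-0.6 -0.79 0 0" --pt "-0.73 -1.1 0 0" --pt "-0.86 -1.4 0 0" --pt "-0.98 -1.71 0 0" --pt "-1.03 -2.05 0 0" --pt "-1.07 -2.4 0 0" --pt "-1.1 -2.7 0 0" --pt "-1.1 -2.9 0 0" --pt "-1.1 -3.1 0 0" --pt "-1.1 -3.1 0 0"

```text
t: 11.75
tcp_pos: [628.9, 97.4, 250.4]
tcp_rot: [-179.8, -0.4, 45.2]
contact_force: [2.4, 15.0, -4.5]
grip_width: 0.005
```

```bash
python3 - <<'E'
from h import *
snap('scene','s9.png',(300,165,400,260),8)
o=r.observe();print(o['tcp_pos'],o['contact_force'])
E
```

```text
[628.95373869  97.39200717 250.44100577] [ 1.92530636 13.54627306 -4.13035276]
```

View pics/s9.png

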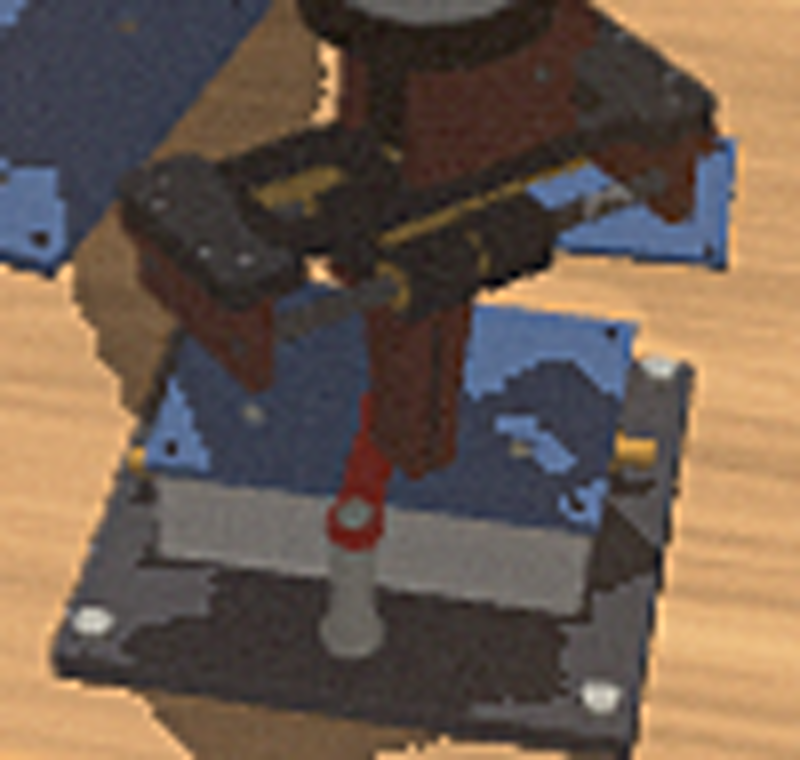

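Call:
step_arm --pt "0.3 0.5 0 0" --pt "0.8 1.2 0 0" --pt "1.6 2.4 0 0" --pt "2.4 3.6 1 0" --pt "2.4 4.5 5 0" --pt "2.4 6 9 0" --pt "1 10 11 0" --pt "-2 13.5 12 0" --pt "-5 16.5 12 0" --pt "-9 19 12 0" --pt "-13 21 12 0" --pt "-13 21 12 0"

```text
t: 13.0
tcp_pos: [493.7, 307.5, 371.1]
tcp_rot: [-179.9, -0.0, 45.5]
contact_force: [0.5, -0.7, 0.4]
grip_width: 0.003
```

```bash
python3 - <<'E'
from h import *
snap('scene','s10.png'); crop('s10.png','s10c.png',(300,165,400,260),8);snap('top','t10.png');crop('t10.png','t10c.png',(250,170,325,245),8)
o=r.observe();print(o['t'],o['tcp_pos'],o['contact_force'])
E
```

```text
13.1 [498.63720348 303.74703337 370.73606875] [ 0.8249586  -1.08885223 -0.09831307]
```

View pics/s10c.png

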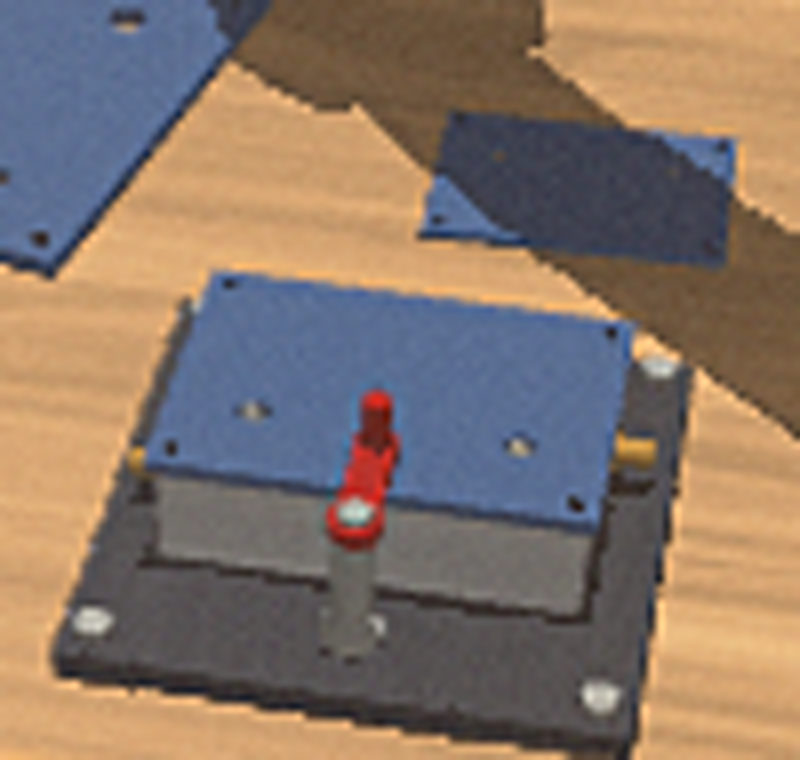

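View pics/t10c.png

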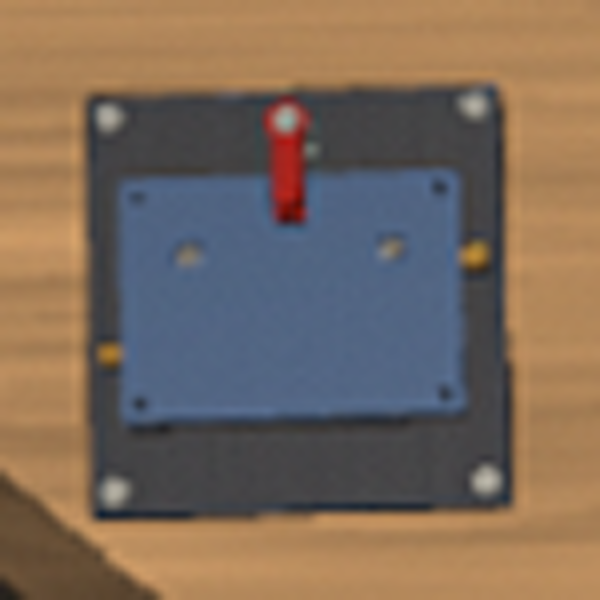

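View pics/s10.png

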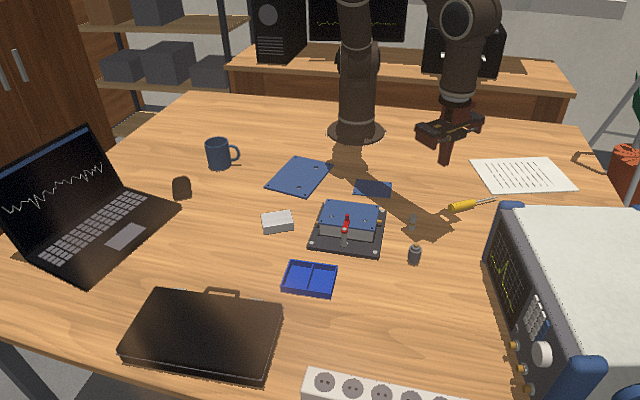

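```bash
python3 - <<'E'
from fit import *
c=lambda x,y:(300+(x+.5)/8-.5,165+(y+.5)/8-.5)
P=ray('scene',[c(354,512),c(377,399)],[64,82]); d=P[1]-P[0]; print(P,np.degrees(np.arctan2(d[1],d[0]))-90-1.1)
for n in('scene','top'):
    print(n,(proj(n,[[*(Rh@[38,0]+H[n]),82]])[0]-((300,165) if n=='scene' else (250,170))+.5)*8-.5)
o=r.observe();print(o['t'],o['tcp_pos'],o['joint_vel'].round(2))
E
```

```text
[[655.50590265  86.91987805  64.        ]
 [619.88169678  86.84452326  82.        ]] -270.97880417512465
scene [378.92939056 393.74790212]
top [286.29609405 196.34348709]
13.1 [498.63720348 303.74703337 370.73606875] [ 1.84  1.06  1.99 -1.18  0.4  -0.02  0.36]
```

```bash
python3 -c "
from plant import r
print(r.finish_job())"
```

```text
the job is handed in; nothing more can be done
None
```

The cover is seated over both pins and the red clip is turned over its edge. I handed the job in at about 13 s of the 72 s allowed; no verdict came back.

- **Cover:** I pushed it by its -x edge with the two open fingertips, shifting and turning it until it dropped. Forces on the tool stayed around 4 N or less. With the arm backed off, both pins show in the holes. In both views the cover's corners lie where a flush cover's should, to within about 1 camera pixel (roughly 3 mm).
- **Clip:** I pushed the peg round with the closed fingertips until it stopped, with about 15 N on the tool at the stop. The last scene picture gives a clip angle of about 89°, against 90° at the stop, which is within what I can read off the picture. The arm lies over the cover's edge.
- **Everything else:** The last scene picture shows nothing else moved, judged by eye against the first, and the gripper touching nothing.
- **Disagreements:** The two cameras differed by about 3 mm on where the housing is. Just before the drop they differed by about 5 mm on the cover's x position. I went by each camera's cover-to-housing difference and looked again after each push.

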